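# Load the ribbon rack from dark to light

## Task

Load the ribbon rack for the wrapping counter: put all the ribbon spools flat on its upright posts in order of shade, the darkest on the post at the scissors' end and the lightest on the post at the other end. The two caramel spools are one shade and share a post, the wide heavier one seated below and the narrow one resting on top of it. Leave the scissors and the box cutter lying where they are.

Things in the scene. Friction and masses are not known exactly. Their poses are not given: they have to be found in the camera images.
- spool_dark: loose ribbon spool, very dark chocolate-brown, the darkest; ribbon and both flanges have this shade. Lies flat on the table, its axis upright. Outer diameter 60 mm, height (ribbon width) 34 mm, with an open round bore of 28 mm right through; about 110 g. Origin: centre of its underside; z points up along its axis
- spool_caramel_wide: loose ribbon spool, caramel (orange-brown, second darkest), the wide one of two in this shade; ribbon and both flanges have this shade. Lies flat on the table, its axis upright. Outer diameter 60 mm, height (ribbon width) 28 mm, with an open round bore of 28 mm right through; about 90 g. Origin: centre of its underside; z points up along its axis
- spool_caramel_narrow: loose ribbon spool, caramel (orange-brown, the same shade as spool_caramel_wide), the narrow and lightest-weight one; ribbon and both flanges have this shade. Lies flat on the table, its axis upright. Outer diameter 60 mm, height (ribbon width) 16 mm, with an open round bore of 28 mm right through; about 50 g. Origin: centre of its underside; z points up along its axis
- spool_beige: loose ribbon spool, beige (pale tan, third darkest); ribbon and both flanges have this shade. Lies flat on the table, its axis upright. Outer diameter 60 mm, height (ribbon width) 22 mm, with an open round bore of 28 mm right through; about 70 g. Origin: centre of its underside; z points up along its axis
- spool_cream: loose ribbon spool, cream (almost white, the lightest shade); ribbon and both flanges have this shade. Lies flat on the table, its axis upright. Outer diameter 60 mm, height (ribbon width) 30 mm, with an open round bore of 28 mm right through; about 100 g. Origin: centre of its underside; z points up along its axis
- rack: fixed ribbon rack: wooden board 92 (x) by 350 (y) by 18 mm high with four upright steel posts, diameter 12 mm, domed tips 70 mm above the table, on its centre line at y = -135, -45, 45, 135 mm. A spool over a post has 8 mm play all round and sits flat on the board, 18 mm above the table. Origin: centre of the underside; x away from the robot, y along the row. Either end may be the scissors' end
- scissors: pair of scissors with blue handles, 87 x 199 x 9 mm, lying loose on the table just beyond one end of the rack (about 240 mm from the rack's centre, towards its +y or its -y end), across the row; shows which end of the row the darkest spool belongs to. Must stay where it lies. Origin: its middle, at the underside
- cutter: yellow box cutter, 25 x 150 x 14 mm, lying loose on the table beyond the other end of the rack. Must stay where it lies. Origin: its middle, at the underside
There are look-alikes about, which are no part of the job. What is shaped like the spool_cream but green or purple is not meant.

How it is judged (in metres and radians):
At the end, for the whole second after the job is handed in: From the scissors' end: dark, wide caramel with narrow caramel on top, beige, cream, one post each; every centre within 12 mm of its post along both rack axes, underside within 5 mm of its seat (board, or wide caramel spool), flat within 0.1 rad, at rest (((y of scissors in the frame of rack above 0 m and (x of spool_dark in the frame of rack between -0.012 and 0.012 m and y of spool_dark in the frame of rack between 0.123 and 0.147 m and z of spool_dark in the frame of rack between 0.013 and 0.023 m) and (x of spool_caramel_wide in the frame of rack between -0.012 and 0.012 m and y of spool_caramel_wide in the frame of rack between 0.033 and 0.057 m and z of spool_caramel_wide in the frame of rack between 0.013 and 0.023 m) and (x of spool_caramel_narrow in the frame of rack between -0.012 and 0.012 m and y of spool_caramel_narrow in the frame of rack between 0.033 and 0.057 m and z of spool_caramel_narrow in the frame of rack between 0.041 and 0.051 m) and (x of spool_beige in the frame of rack between -0.012 and 0.012 m and y of spool_beige in the frame of rack between -0.057 and -0.033 m and z of spool_beige in the frame of rack between 0.013 and 0.023 m) and (x of spool_cream in the frame of rack between -0.012 and 0.012 m and y of spool_cream in the frame of rack between -0.147 and -0.123 m and z of spool_cream in the frame of rack between 0.013 and 0.023 m)) or (y of scissors in the frame of rack below 0 m and (x of spool_dark in the frame of rack between -0.012 and 0.012 m and y of spool_dark in the frame of rack between -0.147 and -0.123 m and z of spool_dark in the frame of rack between 0.013 and 0.023 m) and (x of spool_caramel_wide in the frame of rack between -0.012 and 0.012 m and y of spool_caramel_wide in the frame of rack between -0.057 and -0.033 m and z of spool_caramel_wide in the frame of rack between 0.013 and 0.023 m) and (x of spool_caramel_narrow in the frame of rack between -0.012 and 0.012 m and y of spool_caramel_narrow in the frame of rack between -0.057 and -0.033 m and z of spool_caramel_narrow in the frame of rack between 0.041 and 0.051 m) and (x of spool_beige in the frame of rack between -0.012 and 0.012 m and y of spool_beige in the frame of rack between 0.033 and 0.057 m and z of spool_beige in the frame of rack between 0.013 and 0.023 m) and (x of spool_cream in the frame of rack between -0.012 and 0.012 m and y of spool_cream in the frame of rack between 0.123 and 0.147 m and z of spool_cream in the frame of rack between 0.013 and 0.023 m))) and angle between each of spool_dark, spool_caramel_wide, spool_caramel_narrow, spool_beige, spool_cream's own z axis and vertical below 0.1 rad and linear speed of each of spool_dark, spool_caramel_wide, spool_caramel_narrow, spool_beige, spool_cream below 0.02 m/s); the robot touches nothing.
It fails at once if the pair of scissors was pushed more than 30 mm from where it lay (distance of scissors from where it was at the start of the episode above 0.03 m).
It fails at once if the box cutter was pushed more than 30 mm from where it lay (distance of cutter from where it was at the start of the episode above 0.03 m).
It also fails if it takes over 99 s, if anything falls off the work surface, if the arm or the gripper's body presses on something with over 40 N, if the wrist force passes 120 N, or if a joint passes its speed limit or range.

## Robot

A 6-joint arm with a two-finger parallel gripper is mounted at the origin on a cart in front of the work surface, level with it; the furniture and walls round the work are solid. World frame = base frame: x ahead of the robot, y to its left, z up, the work surface at z = 0. Lengths are in mm, angles in degrees, forces in N, time in s.
With the tool pointing down it reaches from about 250 to 725 mm from the base axis. Payload 4 kg.
Tool frame: the origin (TCP) lies at the very end of the fingers, on their centre line; the grasp point (between the pads) lies env.hold_point_z behind it (env.hold_point_z is the distance from the TCP to the grasp point, in mm); z points along the fingers, y is the line along which they close (so a half turn about z gives the same grasp; the last joint's range is limited). The gripper opens to 85 mm and grips with 20 to 120 N. Pads are 22 mm wide; open, the fingers measure 114 mm over their backs; the gripper's body (76 mm by 85 mm) begins 54 mm behind the grasp point. The pads swing forward as they close: fully open they stand 13 mm farther back than shut.
Start: joints at [-71.505, 13.785, 0.286, 76.501, 0, 90], TCP at [158.61, -474.175, 192.706] pointing down, gripper open.
Joint ranges: [-155.79, 155.79], [-60.16, 107.12], [-62.33, 73.08], [-114, 123.19], [-81.49, 82.49], [-180, 180]. Speed limits (degrees/s): [159.86, 159.86, 180, 180, 180, 180].

## Interface

Orientations are given as [roll, pitch, yaw] about the fixed x, y, z axes, in that order (R = Rz(yaw) Ry(pitch) Rx(roll)).
In Python, from plant import monitor, snapshot, ticket, find_in, env gives the robot as it stands.
- The arm moves only by the tool drive_tool, never from a script. Its argument "commands" is a list that holds one entry, the list of rows, each a list of 5 numbers: the shift along the tool's x, y, z in mm, then the turn about the tool's z in rad, then the finger opening in mm, from 0 to 85.4. In form: [[[x, y, z, yaw, hand], ...]]. A call has 1 to 5 rows; each row shifts and turns the commanded pose from where the row before left it, along the tool's axes as they then stand; what a row does not reach is not made up. A row lasts 1/12 s, in which the tool goes at most 41.7 mm and 7.16 degrees, less where a joint would pass 70% of its speed; a pose out of reach is approached as far as the arm can. A call with a gripper value outside its range is refused whole. The fingers move at their own pace and stop on an object; "squeeze" is the grip in N (left out, the last holds). Time passes only in rows, so rows that do not move let the fingers close. It gives the time, the measured TCP pose, the force, the opening and the grip force at its end, in the units of the state.
- monitor.observe(): the state, without advancing time (a new reading comes with each control period).
- snapshot(name): name is "scene" or "top" or "wrist"; returns a dict with "pixels" (384x512x3 uint8, red, green, blue), "fx", "fy", "cx", "cy" (pixels), "rvec" (rotation vector, rad) and "tvec" (3), from world to camera coordinates, as OpenCV has them; the wrist camera has in their place "mount" (4x4, takes a point from camera to tool coordinates, whose origin is the TCP and whose axes are the flange's). Camera axes: x right, y down, z forward; pixel columns grow to the right and rows downward; lengths in mm; the calibration is good to about 2 mm. A picture is of the moment at which its call begins: read the wrist's pose just before it. There is no depth.
- ticket.finish_job(): hands the job in; it is judged then, once.
Trained networks look in a picture, given as the dict that the camera call returned (one of the last four; its "shot" number tells which), for a name from the list of things; names that differ only in an ending like _2 or _b are one class to them, and where a whole thing is asked for, a point or a joint stands for the part that bears it (a point fixed in the world has none). Each returns a list of dicts, best first, with "conf" (0 to 1); they miss things now and then, are a little off and sometimes report something else, mostly with a low value. They report only what shows in the picture. A call takes as long as a camera call. They do not tell look-alikes from the thing itself.
- find_in(picture, target): "at" ([row, column] in pixels, amid what is visible of it).
The state is a dict: "clock": time; "joint_pos": joint angles; "dq": joint speeds; "joint_efforts": joint torques, N m; "ee_pos": TCP position; "ee_rot": TCP orientation; "contact_force": force on the tool from outside, world axes, zero at the start; "moment": the same for the moment, N m; "finger_gap": finger opening in mm; "finger_force": force on a finger pad.
Only numpy, scipy, OpenCV 4.12 (cv2) and the standard library are available. Lean on these libraries where they do the work, as an engineer would, in place of code of your own. Each camera call takes 0.05 s, during which the arm holds its last target. There are 200 camera calls.

## Working session

There is one attempt and no reset: what is moved stays moved. The work goes in short steps, Python scripts to look and compute and a tool call to move; the robot and the scene stay as the last step left them, time stands still between calls to the robot, and variables do not carry over. Pictures are saved under pics/ and viewed, at most 14 in all, crops included, and the job is handed in when it is done.

Besides the shell and the picture viewer there is one more tool, called after "Emit:" as name(argument=value, ...), one argument or row to a line, values as JSON. drive_tool: Moves the arm, as the interface text tells. Its arguments: {"type":"object","properties":{"commands":{"type":"array"},"squeeze":{"type":"number"}},"required":["commands"]}

```bash
mkdir -p pics; ls
cat > h.py <<'E'
import numpy as np, cv2
from plant import monitor, snapshot, ticket, find_in, env
def save(p,n,box=None,s=1):
    im=p["pixels"][:,:,::-1]
    if box: im=im[box[0]:box[1],box[2]:box[3]]
    im=cv2.resize(im,None,fx=s,fy=s,interpolation=cv2.INTER_CUBIC); cv2.imwrite("pics/"+n,im)
def ray(p,rc,z):
    R=cv2.Rodrigues(np.array(p["rvec"],float))[0]; t=np.array(p["tvec"],float).ravel()
    d=R.T@np.array([(rc[1]-p["cx"])/p["fx"],(rc[0]-p["cy"])/p["fy"],1]); c=-R.T@t
    return (c+d*(z-c[2])/d[2])[:2]
E
python3 - <<'E'
from h import *
o=monitor.observe(); print({k:np.round(v,2) for k,v in o.items()}, env.hold_point_z)
p=snapshot("top"); save(p,"top.png",s=1.5)
R=cv2.Rodrigues(np.array(p["rvec"],float))[0]; print(-R.T@np.array(p["tvec"]).ravel(),R.round(3),p["fx"])
H=dict(spool_dark=34,spool_caramel_wide=28,spool_caramel_narrow=16,spool_beige=22,spool_cream=30,rack=18,scissors=5,cutter=10)
for n,h in H.items():
    print(n,[(np.round(f["at"]),round(f["conf"],2),ray(p,f["at"],h).round(0)) for f in find_in(p,n)[:6]])
p=snapshot("scene"); save(p,"scene.png",s=1.5)
E
```

```text
pics
{'clock': np.float64(0.0), 'joint_pos': array([-71.51,  13.83,   0.21,  76.5 ,  -0.  ,  90.  ]), 'dq': array([-0.02,  0.02,  0.09,  0.01, -0.05, -0.03]), 'joint_efforts': array([ 0.000e+00, -3.723e+01,  2.524e+01,  2.000e-02, -0.000e+00,
       -0.000e+00]), 'ee_pos': array([ 158.37, -473.52,  191.82]), 'ee_rot': array([-179.88,    0.  ,   18.49]), 'contact_force': array([0.15, 0.37, 0.1 ]), 'moment': array([ 0.02,  0.03, -0.  ]), 'finger_force': np.float64(0.0), 'finger_gap': np.float64(85.14)} 18.700000000000003
[410.58026775  25.37969479 996.31245378] [[-0.014 -0.999 -0.034]
 [-0.995  0.018 -0.098]
 [ 0.099  0.033 -0.995]] 368.39994325786404
spool_dark []
spool_caramel_wide [(array([235., 384.]), 0.16, array([ 394., -281.]))]
spool_caramel_narrow [(array([239., 383.]), 0.83, array([ 385., -284.]))]
spool_beige [(array([220., 283.]), 0.67, array([439., -24.]))]
spool_cream [(array([255., 344.]), 0.77, array([ 344., -178.])), (array([238., 164.]), 0.75, array([395., 290.])), (array([142., 136.]), 0.69, array([655., 369.])), (array([255., 203.]), 0.62, array([349., 188.]))]
rack [(array([150., 263.]), 0.88, array([627.,  25.]))]
scissors [(array([175., 169.]), 0.76, array([565., 283.]))]
cutter [(array([156., 345.]), 0.82, array([ 608., -195.]))]
```

View pics/top.png

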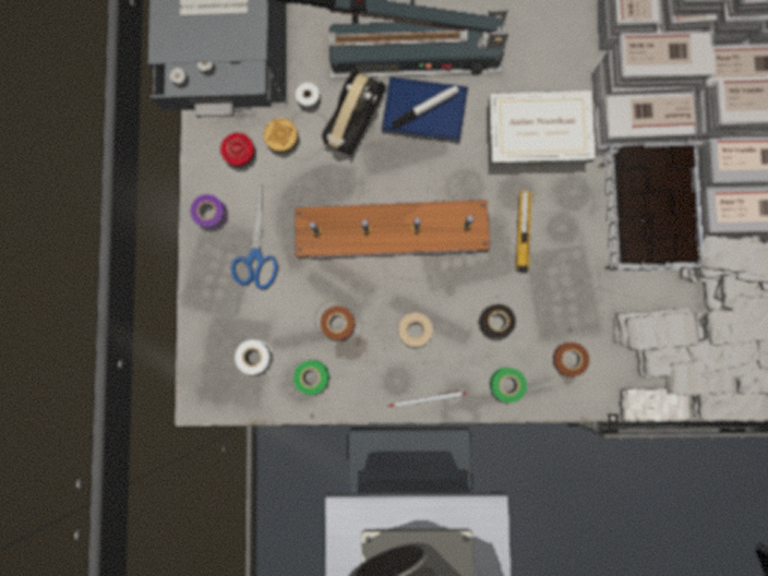

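View pics/scene.png

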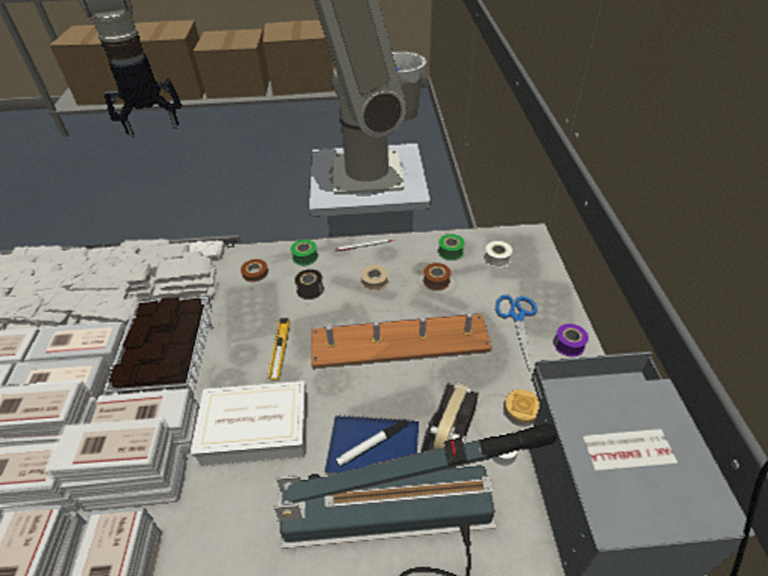

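The scissors lie at the left of the top picture, the +y end (262,250 at 1.5x). The posts are at x = 314, 365, 418 and 468. Candidates at 1.5x:
- **Dark:** (497,321).
- **Caramel:** (338,323) looks wider than (571,359).
- **Beige:** (416,330).
- **Cream:** the white one at (252,357). The greens (311,377) and (508,385) and the purple (208,211) are look-alikes. The small white ring at (307,95) is too small.

Next I measure these and confirm with an enlarged crop.

```bash
cat > m.py <<'E'
from h import *
p=snapshot("top"); im=p["pixels"].astype(int)
H=dict(dark=(34,321,497),wide=(28,323,338),narrow=(16,359,571),beige=(22,330,416),cream=(30,357,252))
bg=cv2.medianBlur(p["pixels"],3).astype(int)
for n,(h,r,c) in H.items():
    r,c=int(r/1.5),int(c/1.5); w=18
    sub=bg[r-w:r+w,c-w:c+w]
    lab=cv2.cvtColor(sub.astype(np.uint8),cv2.COLOR_RGB2LAB).astype(int)
    ref=np.median(np.r_[lab[0],lab[-1],lab[:,0],lab[:,-1]],0)
    m=(np.linalg.norm(lab-ref,axis=2)>22).astype(np.uint8)
    cs,_=cv2.findContours(m,cv2.RETR_EXTERNAL,cv2.CHAIN_APPROX_NONE)
    k=cv2.convexHull(max(cs,key=cv2.contourArea)); M=cv2.moments(k)
    at=(M["m01"]/M["m00"]+r-w,M["m10"]/M["m00"]+c-w)
    print(n,np.round(at,1),"diam mm",round(2*np.sqrt(M["m00"]/np.pi)/p["fx"]*(996-h/2),1),ray(p,at,h/2).round(1))
hsv=cv2.cvtColor(p["pixels"],cv2.COLOR_RGB2HSV)
m=((hsv[...,0]>4)&(hsv[...,0]<18)&(hsv[...,1]>110)&(hsv[...,2]>90)).astype(np.uint8)
m[:125]=0;m[180:]=0;m[:,:190]=0;m[:,335:]=0
cs,_=cv2.findContours(m,cv2.RETR_EXTERNAL,cv2.CHAIN_APPROX_NONE)
(cx,cy),s,a=cv2.minAreaRect(max(cs,key=cv2.contourArea))
bx=cv2.boxPoints(((cx,cy),s,a)); P=np.array([ray(p,(q[1],q[0]),16) for q in bx]); print(P.round(1)); c=P.mean(0)
e=P-np.roll(P,1,0); u=max(e,key=np.linalg.norm); print(np.linalg.norm(e,axis=1).round()); u=u/np.linalg.norm(u); u*=np.sign(u[1])
print("rack",c.round(1),"dir",u.round(3),[(c+u*d).round(1) for d in (135,45,-45,-135)])
save(p,"crop.png",(120,265,130,400),2.9)
p2=snapshot("scene"); save(p2,"crop2.png",(150,205,150,350),4)
E
python3 m.py
```

```text
dark [214.4 330.9] diam mm 67.6 [ 450.5 -150.3]
wide [218.1 226.7] diam mm 72.1 [445.  125.8]
narrow [239.9 379.8] diam mm 65.9 [ 381.5 -277.5]
beige [219.3 276.5] diam mm 52.9 [439.9  -6.9]
cream [237.5 167.5] diam mm 62.5 [395.7 284.6]
[[ 665.9  207.7]
 [ 669.7 -140.7]
 [ 580.2 -140.6]
 [ 575.5  204.6]]
[ 90. 348.  89. 345.]
rack [622.8  32.7] dir [-0.011  1.   ] [array([621.4, 167.7]), array([622.3,  77.7]), array([623.3, -12.3]), array([ 624.3, -102.2])]
```

View pics/crop.png

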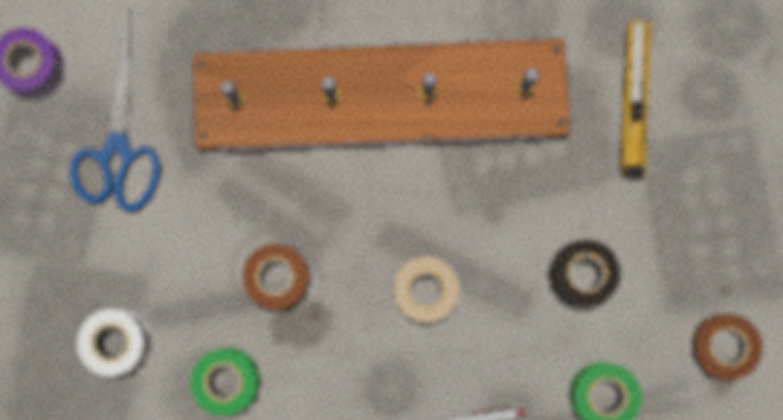

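View pics/crop2.png

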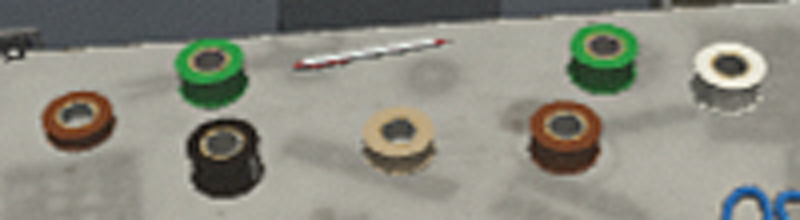

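The crops confirm the choices: wide caramel at the right in the scene crop (565,125, tall), narrow caramel at the left (78,112, thin), cream the white one at (730,70). I convert bore centres and post tips read from the crop to positions.

Run:
```python
from h import *
p=snapshot("top")
for n,x,y,z in [("dark",585,271,34),("wide",277,275,28),("narrow",728,346,16),("beige",427,288,22),("cream",111,342,30),("p1",228,88,69),("p2",328,85,69),("p3",430,80,69),("p4",532,75,69)]:
    print(n,ray(p,(120+(y-1)/2.9,130+(x-1)/2.9),z).round(1))
print(monitor.observe()["ee_pos"])
```

```text
dark [ 453.  -148.6]
wide [454.1 128.4]
narrow [ 384.3 -277.4]
beige [440.4  -7.6]
cream [395.8 279.5]
p1 [618.7 166.4]
p2 [619.5  77.6]
p3 [621.9 -12.5]
p4 [ 624.4 -102.1]
[ 158.60646996 -474.18661693  192.7459404 ]
```

Emit:
drive_tool(
  commands=[
    [[0,0,0,0.1076,85],[0,0,0,0.1076,85],[0,0,0,0.1076,85],[26.7,-29.6,0,0,85],[26.7,-29.6,0,0,85]],
  ],
  squeeze=40,
)

```text
clock: 1.07
ee_pos: [211.6, -415.4, 192.4]
ee_rot: [180.0, -0.0, -0.3]
contact_force: [1.9, 0.4, -0.5]
finger_gap: 85.0
finger_force: 0.0
```

Emit:
drive_tool(
  commands=[
    [[26.7,-29.6,0,0,85],[26.7,-29.6,0,0,85],[26.7,-29.6,0,0,85],[26.7,-29.6,0,0,85],[26.7,-29.6,0,0,85]],
  ],
)

```text
clock: 1.48
ee_pos: [346.5, -265.5, 193.0]
ee_rot: [180.0, -0.0, -0.0]
contact_force: [0.6, -0.5, -0.8]
finger_gap: 84.7
finger_force: 0.0
```

Emit:
drive_tool(
  commands=[
    [[26.6,-29.1,0,0,85],[26.6,-29.1,0,0,85],[26.6,-29.1,0,0,85],[26.6,-29.1,0,0,85],[0,0,40,0,85]],
  ],
)

```text
clock: 1.9
ee_pos: [462.7, -147.7, 159.6]
ee_rot: [179.8, -1.1, 0.5]
contact_force: [3.1, -1.3, -0.3]
finger_gap: 84.9
finger_force: 0.0
```

Run:
```python
from h import *
o=monitor.observe(); p=snapshot("wrist"); save(p,"w.png",s=1.5); print(o["ee_pos"],np.round(p["mount"],3),p["fx"],p["cx"],p["cy"])
```

```text
[ 462.67560964 -147.73218564  159.5652608 ] [[  -0.      -0.961   -0.275   68.956]
 [   1.      -0.      -0.      -0.8  ]
 [   0.      -0.275    0.961 -181.564]
 [   0.       0.       0.       1.   ]] 308.59068789602964 256.0081212491812 188.8508185014612
```

View pics/w.png

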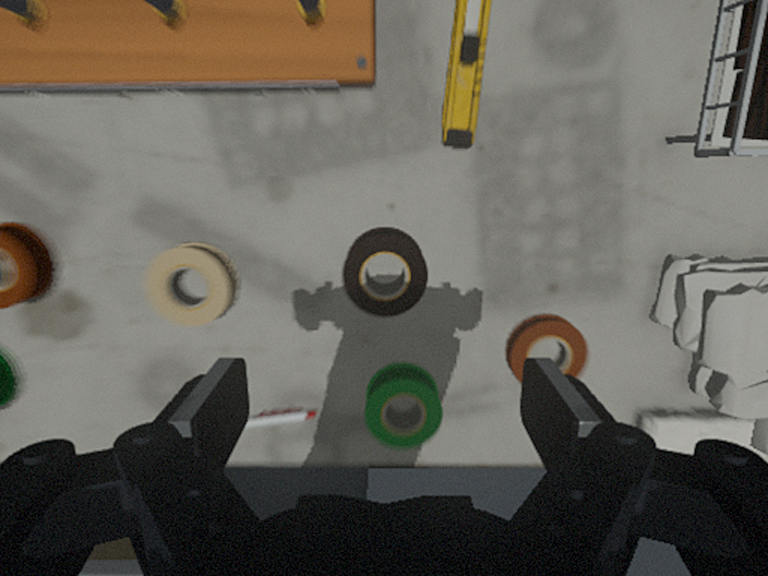

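The wrist view shows the dark spool ahead at (385,273), beige at (191,284) and narrow caramel at (548,352). I cross-check their positions.

```bash
cat >> h.py <<'E'
from scipy.spatial.transform import Rotation as Ro
def wray(p,o,rc,z):
    M=np.array(p["mount"]); R=Ro.from_euler("xyz",o["ee_rot"],degrees=True).as_matrix()
    d=R@M[:3,:3]@np.array([(rc[1]-p["cx"])/p["fx"],(rc[0]-p["cy"])/p["fy"],1]); c=np.array(o["ee_pos"])+R@M[:3,3]
    return (c+d*(z-c[2])/d[2])[:2]
def wfind(p,o,r,c,z,dark=None):
    return wray(p,o,(r/1.5,c/1.5),z).round(1)
E
python3 - <<'E'
from h import *
snapshot("top");snapshot("top")
o=monitor.observe(); p=snapshot("wrist"); print(o["ee_pos"],o["ee_rot"],o["clock"])
for n,h in (("spool_dark",34),("spool_beige",22),("spool_caramel_narrow",16)):
  print(n,[(np.round(np.array(f["at"])*1.5),round(f["conf"],2),wray(p,o,f["at"],h*.7).round(1)) for f in find_in(p,n)])
save(p,"w2.png",(100,350,60,480),1.9)
E
```

```text
[ 449.27114556 -148.73635531  150.17874393] [-1.79868457e+02  4.23724273e-01  1.22931897e-01] 2.05
spool_dark [(array([259., 386.]), 0.9, array([ 446.5, -149. ]))]
spool_beige [(array([269., 173.]), 0.84, array([436.6,   1.5]))]
spool_caramel_narrow [(array([329., 571.]), 0.68, array([ 390.5, -286.5]))]
```

View pics/w2.png

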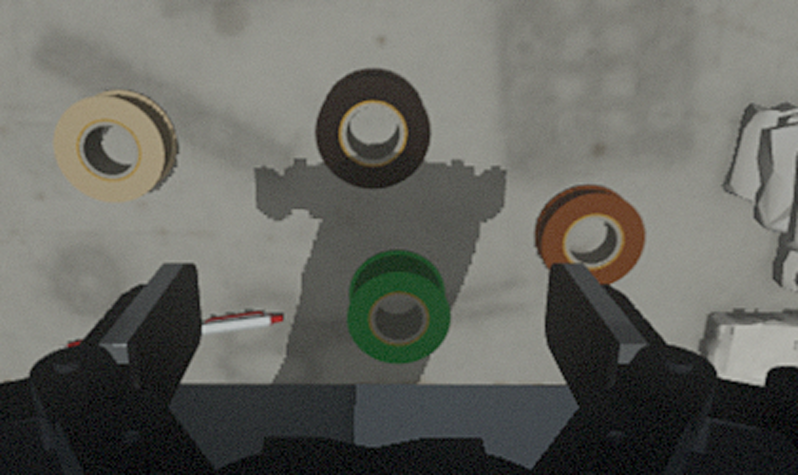

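The enlarged view shows the bore rims at dark (372,131), beige (108,150) and narrow caramel (593,241).

Run:
```python
from h import *
o=monitor.observe(); p=snapshot("wrist"); print(o["ee_pos"],o["ee_rot"])
o2=dict(ee_pos=[449.3,-148.7,150.2],ee_rot=[-179.87,.42,.12]); o3=dict(ee_pos=o["ee_pos"],ee_rot=[180,0,0])
for n,x,y,z in (("dark",372,131,34),("beige",108,150,22),("narrow",593,241,16)):
  print(n,wray(p,o2,(100+y/1.9,60+x/1.9),z).round(1),wray(p,o3,(100+y/1.9,60+x/1.9),z).round(1))
```

```text
[ 453.2359903  -151.92302776  154.92394523] [ 1.79920531e+02 -2.26447727e-01 -9.43270597e-02]
dark [ 452.5 -147.3] [ 456.3 -150.8]
beige [438.9  -3.3] [443.   -4.8]
narrow [ 383.4 -275.8] [ 386.1 -281. ]
```

Emit:
drive_tool(
  commands=[
    [[0,0,40,0,85],[0,0,40,0,85],[0,0,35,0,85],[0,0,20,0,85],[0,0,12,0,85]],
  ],
)

```text
clock: 2.72
ee_pos: [450.7, -151.2, 4.2]
ee_rot: [-180.0, 0.1, -0.1]
contact_force: [0.1, -0.4, 0.4]
finger_gap: 85.3
finger_force: 0.0
```

Emit:
drive_tool(
  commands=[
    [[0,0,0,0,85],[0,0,0,0,55],[0,0,0,0,55],[0,0,0,0,55],[0,0,0,0,55]],
  ],
)

```text
clock: 3.13
ee_pos: [453.3, -151.2, 7.3]
ee_rot: [179.9, -0.2, -0.0]
contact_force: [-0.1, 0.6, -0.3]
finger_gap: 55.0
finger_force: 0.0
```

Emit:
drive_tool(
  commands=[
    [[0,0,0,0,40],[0,0,0,0,40],[0,0,0,0,40]],
  ],
)

```text
clock: 3.38
ee_pos: [452.2, -150.6, 6.1]
ee_rot: [180.0, -0.0, 0.0]
contact_force: [-0.6, 0.2, -0.4]
finger_gap: 40.0
finger_force: 0.0
```

Run:
```python
from h import *
o=monitor.observe(); p=snapshot("wrist"); save(p,"w3.png",(150,384,80,440),1.9); print(o["ee_pos"])
```

```text
[ 452.15783085 -150.6336512     6.08360267]
```

View pics/w3.png

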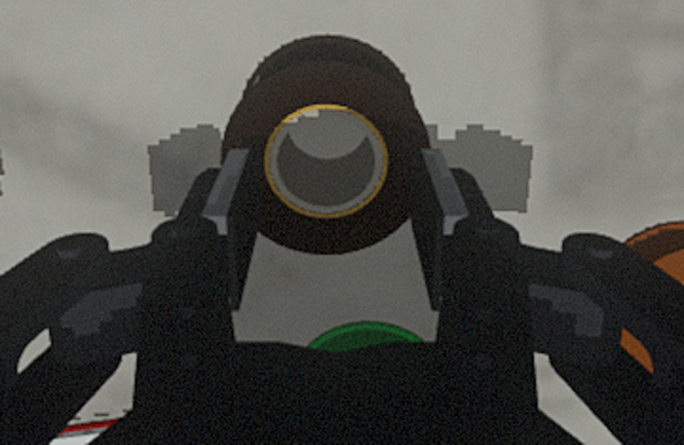

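Run:
```python
from h import *
o=monitor.observe(); p=snapshot("wrist"); M=np.array(p["mount"])
print(o["ee_pos"], wray(p,o,(150+160/1.9,80+326/1.9),34), find_in(p,"spool_dark")[:1])
def pr(t):
    c=M[:3,:3].T@(np.array(t)-M[:3,3]); return ((c[0]/c[2]*p["fx"]+p["cx"]-80)*1.9).round(),((c[1]/c[2]*p["fy"]+p["cy"]-150)*1.9).round()
for z in (0,-10,-20,-30,-40,-50): print(z,[pr((x,-20,z)) for x in (11,-11)])
p=snapshot("scene"); save(p,"s3.png",(60,260,100,360),3)
```

```text
[ 452.02716963 -150.55355814    5.92246437] [ 451.52940594 -147.29305929] [{'at': [232.0, 254.6], 'conf': 0.58}]
0 [(np.float64(276.0), np.float64(91.0)), (np.float64(277.0), np.float64(154.0))]
-10 [(np.float64(272.0), np.float64(101.0)), (np.float64(274.0), np.float64(167.0))]
-20 [(np.float64(269.0), np.float64(112.0)), (np.float64(271.0), np.float64(181.0))]
-30 [(np.float64(265.0), np.float64(125.0)), (np.float64(268.0), np.float64(197.0))]
-40 [(np.float64(261.0), np.float64(138.0)), (np.float64(263.0), np.float64(214.0))]
-50 [(np.float64(256.0), np.float64(154.0)), (np.float64(259.0), np.float64(234.0))]
```

View pics/s3.png

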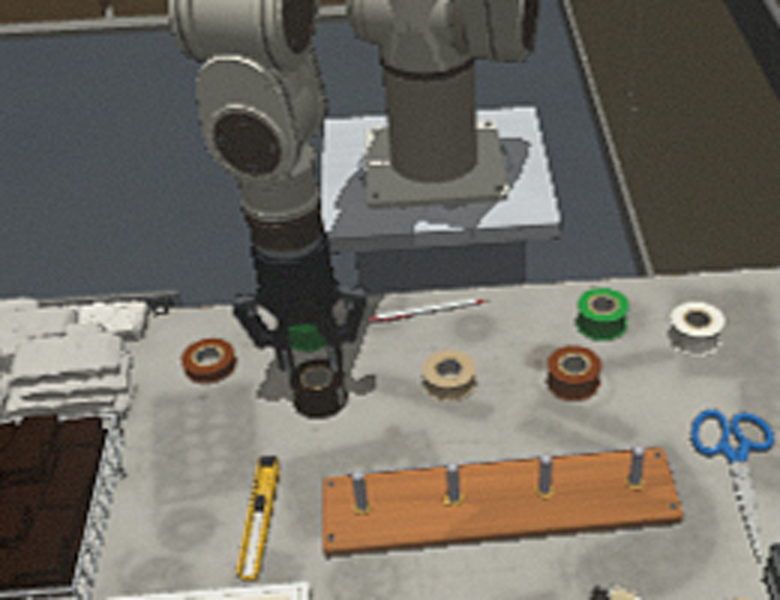

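The wrist image shows the fingertips ending about 50 mm behind the reported TCP: (245,150) in w3 works out to tool z ≈ -48. The scene crop agrees, with the tips above the dark spool at (318,375). So the fingers closed over the spool, and the zero grip force fits that. I reopen and descend stepwise, watching the force.

Emit:
drive_tool(
  commands=[
    [[0,0,0,0,85],[0,0,0,0,85],[0,0,0,0,85],[0,0,0,0,85],[0,0,8,0,85]],
  ],
)

```text
clock: 4.0
ee_pos: [453.3, -151.0, -1.3]
ee_rot: [179.9, -0.2, -0.0]
contact_force: [0.3, -0.4, -0.1]
finger_gap: 85.4
finger_force: 0.0
```

Emit:
drive_tool(
  commands=[
    [[0,0,6,0,85],[0,0,6,0,85],[0,0,0,0,85]],
  ],
)

```text
clock: 4.25
ee_pos: [450.4, -150.1, -16.0]
ee_rot: [-179.9, 0.2, 0.0]
contact_force: [-0.2, -0.7, -0.1]
finger_gap: 85.1
finger_force: 0.0
```

TCP at -16 with no contact, so the offset is real.

Emit:
drive_tool(
  commands=[
    [[0.5,-2,10,0,85],[0,0,10,0,85],[0,0,5,0,85],[0,0,0,0,85],[0,0,0,0,50]],
  ],
)

```text
clock: 4.67
ee_pos: [452.0, -148.5, -39.5]
ee_rot: [-180.0, 0.1, -0.0]
contact_force: [0.7, 0.2, -0.1]
finger_gap: 74.7
finger_force: 0.0
```

Emit:
drive_tool(
  commands=[
    [[0,0,0,0,50],[0,0,0,0,50],[0,0,0,0,50],[0,0,0,0,50]],
  ],
)

```text
clock: 5.0
ee_pos: [453.0, -148.8, -38.5]
ee_rot: [180.0, -0.1, -0.0]
contact_force: [-1.1, -0.3, 5.0]
finger_gap: 58.8
finger_force: 43.4
```

Emit:
drive_tool(
  commands=[
    [[0,0,-15,0,50],[0,0,-40,0,50],[0,0,-40,0,50],[9,-16,0,0,50],[18,-35,0,0,50]],
  ],
)

```text
clock: 5.42
ee_pos: [481.2, -100.5, 58.8]
ee_rot: [179.8, -0.3, -0.4]
contact_force: [1.8, -0.5, -0.1]
finger_gap: 58.8
finger_force: 43.6
```

Emit:
drive_tool(
  commands=[
    [[18,-35,0,0,50],[18,-35,0,0,50],[18,-35,0,0,50],[18,-35,0,0,50],[18,-35,0,0,50]],
  ],
)

```text
clock: 5.83
ee_pos: [569.8, 44.6, 56.1]
ee_rot: [-178.3, 0.0, 3.5]
contact_force: [-0.2, -1.2, -1.0]
finger_gap: 59.0
finger_force: 43.6
```

Emit:
drive_tool(
  commands=[
    [[18,-35,0,0,50],[18,-35,0,0,50],[10,-15,0,0,50],[4,-5,0,0,50],[0,0,0,0,50]],
  ],
)

```text
clock: 6.25
ee_pos: [616.1, 98.7, 59.5]
ee_rot: [-176.5, 0.1, 7.2]
contact_force: [-0.5, 0.1, -1.0]
finger_gap: 59.2
finger_force: 43.6
```

Run:
```python
from h import *
for i in range(3): snapshot("top")
o=monitor.observe(); p=snapshot("wrist"); save(p,"w4.png",(0,384,60,452),1.5); print(o["ee_pos"],o["finger_gap"],o["finger_force"])
```

```text
[614.70217874  97.13547501  59.69128423] 58.86418355019218 43.58130382373929
```

View pics/w4.png

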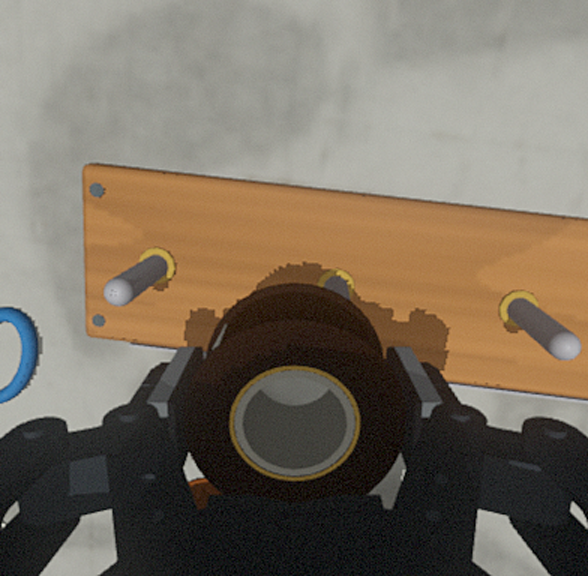

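The dark spool is held, but the arm stopped short with a tilt of 3.5° and a yaw of 7°. I check the joints.

Run:
```python
from h import *
o=monitor.observe(); print({k:np.round(o[k],1) for k in("joint_pos","ee_pos","ee_rot","clock")})
```

```text
{'joint_pos': array([  7.1,  32.3,   7.8,  65.6,   3.5, 179.9]), 'ee_pos': array([614.8,  97. ,  59.9]), 'ee_rot': array([-1.765e+02,  1.000e-01,  7.100e+00]), 'clock': np.float64(6.4)}
```

Joint 6 hit its 180° limit (j6 = 180 + j1 − yaw). I turn the tool to yaw 90, which keeps joint 6 mid-range.

Emit:
drive_tool(
  commands=[
    [[0,0,0,-0.12,50],[0,0,0,-0.12,50],[0,0,0,-0.12,50],[0,0,0,-0.12,50],[0,0,0,-0.12,50]],
  ],
)

```text
clock: 6.87
ee_pos: [615.1, 97.0, 60.3]
ee_rot: [-177.1, -1.9, 41.8]
contact_force: [-0.6, 0.5, -1.6]
finger_gap: 59.0
finger_force: 43.6
```

Emit:
drive_tool(
  commands=[
    [[0,0,0,-0.12,50],[0,0,0,-0.12,50],[0,0,0,-0.12,50],[0,0,0,-0.12,50],[0,0,0,-0.12,50]],
  ],
)

```text
clock: 7.28
ee_pos: [615.1, 97.0, 60.3]
ee_rot: [-178.7, -3.2, 76.2]
contact_force: [0.7, -0.2, -0.6]
finger_gap: 58.9
finger_force: 43.6
```

The tilt persists, but the 8 mm play can absorb it. I compute moves with the actual orientation.

```bash
cat >> h.py <<'E'
def go(target,off=-38.5,yaw=90,o=None):
    """tool shift taking the tool point (0,0,off) to the world target"""
    o=o or monitor.observe(); R=Ro.from_euler("xyz",o["ee_rot"],degrees=True).as_matrix()
    g=np.array(o["ee_pos"])+R@[0,0,off]
    print("t",round(o["clock"],2),"at",g.round(1),"rot",np.round(o["ee_rot"],1),"shift",(R.T@(np.array(target)-g)).round(1),"down10",(R.T@[0,0,-10]).round(2),"turn",round(np.radians(o["ee_rot"][2]-yaw),3))
E
python3 -c "
from h import *
go((620,167,97))"
```

```text
t 7.28 at [615.4  94.7  98.7] rot [-178.7   -3.2   76.2] shift [ 71.1 -12.7   6. ] down10 [-0.57  0.23  9.98] turn -0.242
```

Emit:
drive_tool(
  commands=[
    [[30,-5,1,0,50],[25,-5,1,0,50],[12,-2,0,0,50],[4,0,0,-0.12,50],[0,0,0,-0.12,50]],
  ],
)

```text
clock: 7.7
ee_pos: [621.1, 170.5, 62.6]
ee_rot: [-179.5, -3.5, 90.1]
contact_force: [-0.1, -1.0, -1.2]
finger_gap: 59.2
finger_force: 43.6
```

```bash
python3 -c "
from h import *
snapshot('top');snapshot('top');go((620,167,97));p=snapshot('top');go((620,167,97));save(p,'t5.png',(110,190,180,340),4);print(monitor.observe()['joint_pos'])"
```

```text
t 7.8 at [621.3 167.  100.9] rot [-179.5   -3.4   89.6] shift [-0.3 -1.3  3.9] down10 [-0.6   0.09  9.98] turn -0.006
t 7.85 at [621.3 166.8 100.9] rot [-179.5   -3.4   89.5] shift [-0.1 -1.3  3.9] down10 [-0.6   0.09  9.98] turn -0.009
[ 13.39361539  34.12187519  11.4056453   66.96918788   3.47103648
 103.90978123]
```

View pics/t5.png

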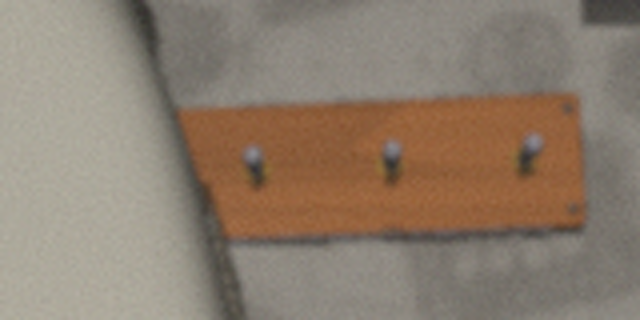

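Emit:
drive_tool(
  commands=[
    [[-1.2,-1,20,0,50],[-1.2,0,20,0,50],[-0.5,0,8,0,50]],
  ],
)

```text
clock: 8.1
ee_pos: [617.9, 168.5, 11.8]
ee_rot: [-179.3, -3.4, 89.4]
contact_force: [-0.5, 0.0, -2.0]
finger_gap: 59.0
finger_force: 43.6
```

```bash
python3 -c "
from h import *
o=monitor.observe();go((620,167,23));p=snapshot('wrist');save(p,'w5.png');
print(o['contact_force'])"
```

```text
t 8.1 at [618.4 166.2  50.3] rot [-179.3   -3.4   89.4] shift [-0.8  1.9 27.2] down10 [-0.59  0.13  9.98] turn -0.01
[-0.45312804  0.01798863 -2.00018917]
```

View pics/w5.png

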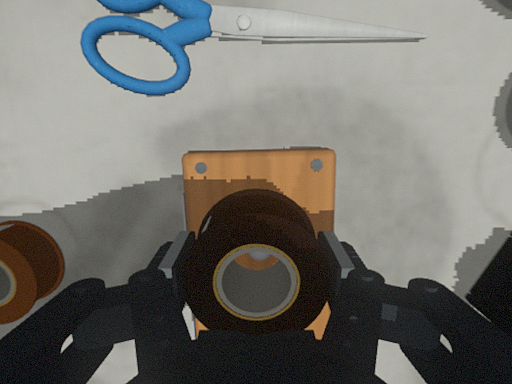

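The post shows inside the bore at (258,256), and there is no contact force. I lower and release.

Emit:
drive_tool(
  commands=[
    [[-0.2,1,12,0,50],[-0.2,0,9,0,50],[0,0,5,0,50],[0,0,0,0,70],[0,0,0,0,76]],
  ],
)

```text
clock: 8.57
ee_pos: [620.9, 171.1, -11.6]
ee_rot: [-179.5, -3.5, 89.7]
contact_force: [0.3, -0.1, 0.5]
finger_gap: 75.7
finger_force: 0.0
```

```bash
python3 -c "
from h import *
go((620,167,23))"
```

```text
t 8.57 at [621.2 168.8  26.9] rot [-179.5   -3.5   89.7] shift [-2.  -1.1  3.8] down10 [-0.61  0.09  9.98] turn -0.006
```

Emit:
drive_tool(
  commands=[
    [[1.2,0,-20,0,80],[2.4,0,-40,0,85],[1.8,0,-30,0,85],[-4,-17,0,0,85],[-9,-36,0,0,85]],
  ],
)

```text
clock: 8.98
ee_pos: [575.1, 159.9, 82.7]
ee_rot: [179.7, -3.7, 89.7]
contact_force: [1.0, 1.1, -0.8]
finger_gap: 84.9
finger_force: 0.0
```

Emit:
drive_tool(
  commands=[
    [[-9,-36,0,0,85],[-9,-36,0,0,85],[-6,-24,0,0,85],[-2,-10,0,0,85],[0,0,0,0,85]],
  ],
)

```text
clock: 9.4
ee_pos: [460.2, 132.4, 78.7]
ee_rot: [-179.5, -3.5, 89.7]
contact_force: [0.7, 0.7, 0.5]
finger_gap: 84.8
finger_force: 0.0
```

```bash
python3 -c "
from h import *
snapshot('scene');go((454,128,30),-45);o=monitor.observe();p=snapshot('wrist');go((454,128,0),-45);save(p,'w6.png',s=1.5);print(o['ee_pos'],o['ee_rot'])"
```

```text
t 9.45 at [462.8 130.2 123.9] rot [-179.7   -3.5   89.7] shift [-8.  -8.2 93.6] down10 [-0.61  0.06  9.98] turn -0.006
t 9.5 at [464.  130.5 123.8] rot [-179.7   -3.5   89.7] shift [-10.2  -9.4 123.5] down10 [-0.62  0.05  9.98] turn -0.006
[462.51372931 132.98118614  78.94102675] [-179.65523757   -3.51710948   89.67689659]
```

View pics/w6.png

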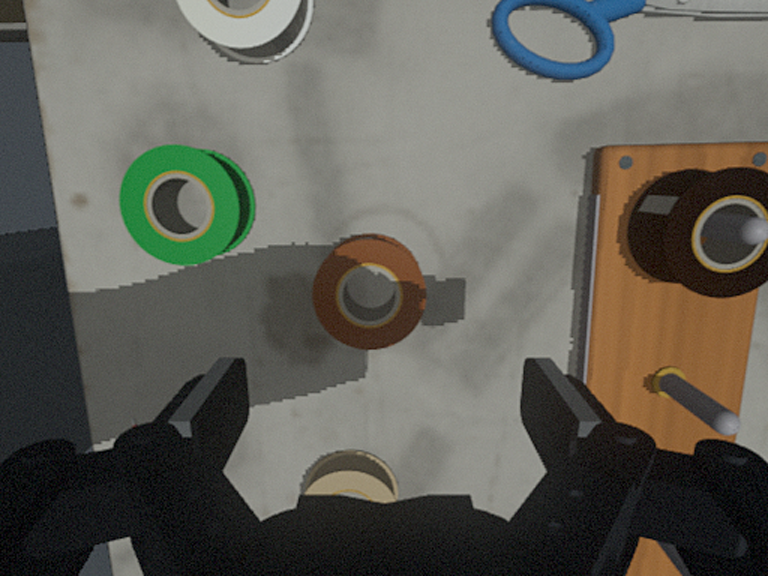

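The dark spool sits flat on its post. The wide caramel rim is at (370,294), green at (180,206), and the post 2 tip at (727,425).

```bash
python3 -c "
from h import *
p=snapshot('wrist')
o=dict(ee_pos=[462.5,133,78.9],ee_rot=[-179.66,-3.52,89.68])
print(wfind(p,o,294,370,28),wfind(p,o,425,729,68))
go((454,128,6),-48)"
```

```text
[453.9 134.5] [621.   81.1]
t 9.55 at [464.5 130.4 126.6] rot [-179.7   -3.5   89.7] shift [ -9.9  -9.9 120.2] down10 [-0.62  0.05  9.98] turn -0.006
```

Emit:
drive_tool(
  commands=[
    [[-2.4,-5,40,0,85],[-2.4,-4.5,35,0,85],[-1.3,0,22,0,85],[-0.9,0,14,0,85],[-0.4,0,6,0,85]],
  ],
)

```text
clock: 9.97
ee_pos: [451.4, 132.6, -42.0]
ee_rot: [-179.3, -3.4, 89.7]
contact_force: [-0.7, 0.6, -0.3]
finger_gap: 85.0
finger_force: 0.0
```

```bash
python3 -c "
from h import *
go((454,130.5,0),-40)"
```

```text
t 9.97 at [451.9 130.2  -2.1] rot [-179.3   -3.4   89.7] shift [ 0.5  2.1 -2.1] down10 [-0.6   0.12  9.98] turn -0.006
```

Emit:
drive_tool(
  commands=[
    [[0.5,1,0,0,85],[0,0,0,0,50],[0,0,0,0,50],[0,0,0,0,50],[0,0,0,0,50]],
  ],
)

```text
clock: 10.38
ee_pos: [454.7, 133.6, -38.0]
ee_rot: [-179.7, -3.5, 89.7]
contact_force: [0.4, -0.7, 4.9]
finger_gap: 58.7
finger_force: 43.4
```

Emit:
drive_tool(
  commands=[
    [[0.7,0,-12,0,50],[2.4,0,-40,0,50],[2.4,0,-40,0,50],[0,0,0,0,50],[0,0,0,0,50]],
  ],
)

```text
clock: 10.8
ee_pos: [456.8, 133.8, 55.8]
ee_rot: [-180.0, -3.6, 89.7]
contact_force: [0.2, -0.1, -1.7]
finger_gap: 59.3
finger_force: 44.0
```

```bash
python3 -c "
from h import *
o=monitor.observe();p=snapshot('wrist');save(p,'w7.png');go((621,78,95),-40);print(o['ee_pos'],o['ee_rot'])"
```

```text
t 10.85 at [454.9 130.8  93.8] rot [-179.7   -3.5   89.7] shift [-51.7 166.4  -5.3] down10 [-0.61  0.05  9.98] turn -0.006
[456.75807453 133.77892178  55.78527772] [-179.95353344   -3.58499784   89.69721314]
```

View pics/w7.png

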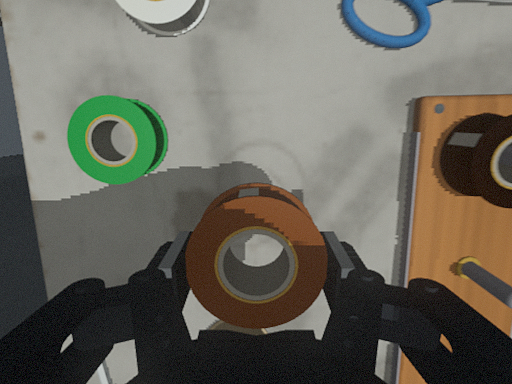

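Wide caramel held, sitting about 3 mm towards +y in the pads, so I aim slightly short in y.

Emit:
drive_tool(
  commands=[
    [[-6,18,-1,0,50],[-12,36,-1,0,50],[-12,36,-1,0,50],[-12,36,-1,0,50],[-8,24,-1,0,50]],
  ],
)

```text
clock: 11.27
ee_pos: [605.1, 80.6, 51.1]
ee_rot: [-179.4, -3.4, 89.6]
contact_force: [0.3, 1.4, 0.3]
finger_gap: 59.3
finger_force: 44.0
```

Emit:
drive_tool(
  commands=[
    [[-4,12,0,0,50],[-1,3,0,0,50],[0,0,0,0,50],[0,0,0,0,50]],
  ],
)

```text
clock: 11.6
ee_pos: [616.2, 77.1, 51.1]
ee_rot: [-179.3, -3.5, 89.7]
contact_force: [1.0, 0.3, -1.4]
finger_gap: 59.0
finger_force: 44.0
```

```bash
python3 -c "
from h import *
snapshot('scene');go((621,75.5,45),-38.5);snapshot('scene');go((621,75.5,45),-38.5)"
```

```text
t 11.65 at [616.7  75.   90.1] rot [-179.3   -3.5   89.7] shift [-2.2  4.9 44.9] down10 [-0.61  0.12  9.98] turn -0.005
t 11.7 at [616.9  75.1  90.6] rot [-179.4   -3.5   89.7] shift [-2.4  4.6 45.5] down10 [-0.61  0.11  9.98] turn -0.005
```

Emit:
drive_tool(
  commands=[
    [[-0.5,2,10,0,50],[-1,0,15,0,50],[-0.9,0,12,0,50],[-0.3,0,4,0,50]],
  ],
)

```text
clock: 12.03
ee_pos: [617.6, 77.0, 9.2]
ee_rot: [-179.3, -3.5, 89.7]
contact_force: [-0.3, 0.3, -1.7]
finger_gap: 58.9
finger_force: 44.0
```

```bash
python3 -c "
from h import *
go((621,75.5,23),-38.5);p=snapshot('scene');go((621,75.5,23),-38.5);save(p,'s8.png',(60,260,180,380),3)"
```

```text
t 12.03 at [618.   74.7  47.7] rot [-179.3   -3.5   89.7] shift [-0.7  3.3 24.6] down10 [-0.6   0.13  9.98] turn -0.005
t 12.08 at [618.   74.6  47.6] rot [-179.3   -3.5   89.7] shift [-0.6  3.3 24.6] down10 [-0.6   0.13  9.98] turn -0.005
```

Emit:
drive_tool(
  commands=[
    [[-0.6,1.5,11,0,50],[-0.5,0,9,0,50],[0,0,4,0,50],[0,0,0,0,70],[0,0,0,0,76]],
  ],
)

```text
clock: 12.5
ee_pos: [621.3, 77.1, -12.4]
ee_rot: [-179.5, -3.5, 89.7]
contact_force: [0.4, 0.4, 0.2]
finger_gap: 75.6
finger_force: 0.0
```

Emit:
drive_tool(
  commands=[
    [[1.2,0,-20,0,80],[2.4,0,-40,0,85],[1.8,0,-30,0,85],[0,0,0,0,85]],
  ],
)

```text
clock: 12.83
ee_pos: [628.0, 77.6, 86.7]
ee_rot: [179.6, -3.6, 89.7]
contact_force: [1.2, -0.1, 1.2]
finger_gap: 84.9
finger_force: 0.0
```

```bash
python3 -c "
from h import *
go((384.3,-277.4,60),-45)"
```

```text
t 12.83 at [627.7  74.8 131.6] rot [179.6  -3.6  89.7] shift [-357.2 -241.9   47.9] down10 [-0.62 -0.07  9.98] turn -0.005
```

Emit:
drive_tool(
  commands=[
    [[-16,-11,0,0,85],[-32,-21.5,0,0,85],[-32,-21.5,0,0,85],[-32,-21.5,0,0,85],[-32,-21.5,0,0,85]],
  ],
)

```text
clock: 13.25
ee_pos: [523.9, -67.3, 70.7]
ee_rot: [-179.6, -3.4, 89.7]
contact_force: [0.4, -0.0, -0.4]
finger_gap: 85.4
finger_force: 0.0
```

Emit:
drive_tool(
  commands=[
    [[-32,-21.5,0,0,85],[-32,-21.5,0,0,85],[-32,-21.5,0,0,85],[-32,-21.5,0,0,85],[-32,-21.5,0,0,85]],
  ],
)

```text
clock: 13.67
ee_pos: [415.3, -227.1, 62.1]
ee_rot: [-179.6, -3.4, 89.7]
contact_force: [0.9, -1.0, 0.4]
finger_gap: 84.9
finger_force: 0.0
```

Emit:
drive_tool(
  commands=[
    [[-25,-16,0,0,85],[-10,-6,0,0,85],[0,0,0,0,85],[0,0,0,0,85]],
  ],
)

```text
clock: 14.0
ee_pos: [394.1, -260.6, 59.8]
ee_rot: [-179.6, -3.5, 89.6]
contact_force: [-0.5, -0.4, -0.0]
finger_gap: 85.1
finger_force: 0.0
```

```bash
cat >> h.py <<'E'
def rim(name,h,guess,zs):
    """spool top-centre from the wrist camera: gold bore rim, by bright/saturated contour near the expected pixel"""
    o=monitor.observe(); p=snapshot("wrist"); o2=monitor.observe()
    o=dict(ee_pos=(np.array(o["ee_pos"])+o2["ee_pos"])/2,ee_rot=o["ee_rot"])
    f=find_in(p,name); print(name,[(np.round(q["at"]),round(q["conf"],2),wray(p,o,q["at"],h/2).round(1)) for q in f[:3]])
    g=cv2.GaussianBlur(cv2.cvtColor(p["pixels"],cv2.COLOR_RGB2GRAY),(5,5),1)
    e=[]
    for lo in (40,60,80,110):
        cs,_=cv2.findContours(cv2.Canny(g,lo/2,lo),cv2.RETR_LIST,cv2.CHAIN_APPROX_NONE)
        for c in cs:
            if len(c)>30:
                (x,y),(a,b),_a=cv2.fitEllipse(c); k=2*np.sqrt(max(a*b,1))/2
                if a/b>.75 and 15<a<130: 
                    w=wray(p,o,(y,x),h)
                    if np.linalg.norm(w-np.array(guess))<20: e.append((round(x),round(y),round(a),round(b),w.round(1).tolist()))
    for q in e[:12]: print(q)
    return p
E
python3 -c "
from h import *
snapshot('scene');go((384.3,-277.4,60),-45);rim('spool_caramel_narrow',16,(384.3,-277.4),0);go((384.3,-277.4,60),-45)"
```

```text
t 14.05 at [ 394.7 -262.6  104.6] rot [-179.6   -3.5   89.7] shift [-17.5 -10.   43.7] down10 [-0.61  0.07  9.98] turn -0.006
spool_caramel_narrow [(array([228., 246.]), 0.93, array([ 384.8, -285.5]))]
(244, 214, 30, 33, [384.0, -270.7])
(243, 218, 34, 36, [383.4, -274.4])
(243, 218, 43, 45, [383.3, -274.3])
(245, 219, 42, 52, [384.6, -274.9])
(243, 215, 73, 78, [382.7, -271.6])
(244, 214, 29, 33, [383.9, -271.0])
(244, 218, 35, 36, [383.5, -273.9])
(243, 218, 43, 45, [383.3, -274.3])
(245, 219, 42, 52, [384.6, -274.9])
(243, 215, 73, 78, [382.7, -271.6])
(244, 215, 28, 32, [383.8, -271.4])
(244, 218, 36, 36, [383.6, -273.7])
t 14.15 at [ 394.9 -262.   104.4] rot [-179.5   -3.5   89.8] shift [-18.1 -10.2  43.4] down10 [-0.61  0.08  9.98] turn -0.004
```

Emit:
drive_tool(
  commands=[
    [[-8,-5,35,0,85],[-6,-5,30,0,85],[-4,-0.5,20,0,85],[-1,0,9,0,85],[-0.5,0,4,0,85]],
  ],
)

```text
clock: 14.57
ee_pos: [381.8, -272.0, -41.2]
ee_rot: [-179.4, -3.6, 89.8]
contact_force: [1.1, -0.1, -0.4]
finger_gap: 84.6
finger_force: 0.0
```

```bash
python3 -c "
from h import *
snapshot('scene');go((384,-276,0),-45)"
```

```text
t 14.62 at [ 382.7 -275.2    4.2] rot [-179.4   -3.6   89.8] shift [-1.   1.4  4.1] down10 [-0.62  0.1   9.98] turn -0.004
```

Emit:
drive_tool(
  commands=[
    [[-0.8,1,5,0,85],[0,0,0,0,85],[0,0,0,0,50],[0,0,0,0,50],[0,0,0,0,50]],
  ],
)

```text
clock: 15.03
ee_pos: [385.7, -274.7, -42.8]
ee_rot: [-179.8, -3.4, 89.7]
contact_force: [2.7, 1.1, 5.0]
finger_gap: 58.7
finger_force: 44.0
```

Emit:
drive_tool(
  commands=[
    [[0,0,0,0,50],[0,0,0,0,50]],
  ],
)

```text
clock: 15.2
ee_pos: [385.7, -274.7, -42.8]
ee_rot: [-179.8, -3.4, 89.7]
contact_force: [1.6, 1.6, 5.9]
finger_gap: 58.7
finger_force: 44.5
```

Emit:
drive_tool(
  commands=[
    [[0.6,0,-10,0,50],[2,0,-35,0,50],[2.4,0,-40,0,50],[0,0,0,0,50],[0,0,0,0,50]],
  ],
)

```text
clock: 15.62
ee_pos: [386.0, -276.2, 43.7]
ee_rot: [-179.8, -3.2, 89.7]
contact_force: [-0.7, 0.9, -1.2]
finger_gap: 58.5
finger_force: 43.4
```

```bash
python3 -c "
from h import *
rim('spool_caramel_narrow',100,(385,-276),0);go((621,77.5,95),-43)"
```

```text
spool_caramel_narrow [(array([272., 257.]), 0.98, array([ 384.9, -308.9]))]
(256, 258, 66, 71, [384.4, -276.1])
(256, 259, 57, 63, [384.6, -276.6])
(259, 250, 77, 84, [385.7, -272.3])
(256, 259, 57, 63, [384.6, -276.6])
(256, 259, 57, 63, [384.6, -276.6])
(256, 259, 57, 63, [384.6, -276.6])
t 15.72 at [ 383.8 -276.8   83.5] rot [-179.5   -3.5   89.7] shift [355.7 235.2   8. ] down10 [-0.6   0.09  9.98] turn -0.006
```

Emit:
drive_tool(
  commands=[
    [[16,11,0,0,50],[32,21,0,0,50],[32,21,0,0,50],[32,21,0,0,50],[32,21,0,0,50]],
  ],
)

```text
clock: 16.13
ee_pos: [478.5, -129.3, 46.7]
ee_rot: [-179.3, -3.5, 89.6]
contact_force: [-0.1, -0.8, -0.5]
finger_gap: 58.7
finger_force: 43.4
```

Emit:
drive_tool(
  commands=[
    [[32,21,0,0,50],[32,21,0,0,50],[32,21,0,0,50],[32,21,0,0,50],[32,21,0,0,50]],
  ],
)

```text
clock: 16.55
ee_pos: [584.5, 29.7, 55.1]
ee_rot: [-179.3, -3.5, 89.7]
contact_force: [-0.2, -0.0, 0.4]
finger_gap: 58.6
finger_force: 43.4
```

Emit:
drive_tool(
  commands=[
    [[30,20,0,0,50],[16,10,0,0,50],[4,2,0,0,50],[0,0,0,0,50],[0,0,0,0,50]],
  ],
)

```text
clock: 16.97
ee_pos: [616.1, 77.2, 58.1]
ee_rot: [-179.3, -3.4, 89.7]
contact_force: [0.5, 0.2, -0.6]
finger_gap: 58.9
finger_force: 43.4
```

```bash
python3 -c "
from h import *
snapshot('scene');go((621,77.5,75),-43);snapshot('scene');go((621,77.5,75),-43)"
```

```text
t 17.02 at [616.6  74.1 101.4] rot [-179.3   -3.4   89.6] shift [ 1.9  4.7 26.5] down10 [-0.6   0.12  9.98] turn -0.007
t 17.07 at [616.9  73.8 101.8] rot [-179.4   -3.4   89.6] shift [ 2.1  4.4 26.9] down10 [-0.6   0.11  9.98] turn -0.008
```

Emit:
drive_tool(
  commands=[
    [[2.5,3,10,0,50],[-0.5,0,15,0,50],[-0.9,0,12,0,50],[-0.3,0,5,0,50],[0,0,0,0,50]],
  ],
)

```text
clock: 17.48
ee_pos: [618.7, 80.2, 15.8]
ee_rot: [-179.3, -3.5, 89.6]
contact_force: [-1.4, -0.1, -1.0]
finger_gap: 59.0
finger_force: 43.4
```

```bash
python3 -c "
from h import *
go((621,77.5,49),-43)"
```

```text
t 17.48 at [619.2  77.6  58.7] rot [-179.3   -3.5   89.6] shift [-0.7  1.9  9.7] down10 [-0.6   0.13  9.98] turn -0.007
```

Emit:
drive_tool(
  commands=[
    [[-0.4,1,6,0,50],[0,0,1,0,50],[0,0,0,0,70],[0,0,0,0,76],[0,0,0,0,76]],
  ],
)

```text
clock: 17.9
ee_pos: [622.1, 81.3, 11.7]
ee_rot: [-179.6, -3.5, 89.7]
contact_force: [0.7, -0.1, 0.1]
finger_gap: 75.9
finger_force: 0.0
```

Emit:
drive_tool(
  commands=[
    [[1.2,0,-20,0,80],[2.4,0,-40,0,85],[0.6,0,-10,0,85],[0,0,0,0,85]],
  ],
)

```text
clock: 18.23
ee_pos: [626.2, 81.6, 86.7]
ee_rot: [179.9, -3.5, 89.7]
contact_force: [0.8, 0.1, 0.4]
finger_gap: 85.0
finger_force: 0.0
```

```bash
python3 -c "
from h import *
go((440,-6.5,60),-45)"
```

```text
t 18.23 at [626.1  78.9 131.6] rot [179.9  -3.5  89.7] shift [ -90.5 -185.8   65.7] down10 [-0.62 -0.02  9.98] turn -0.005
```

Emit:
drive_tool(
  commands=[
    [[-8,-18,0,0,85],[-16,-36,0,0,85],[-16,-36,0,0,85],[-16,-36,0,0,85],[-14,-32,0,0,85]],
  ],
)

```text
clock: 18.65
ee_pos: [460.9, 11.5, 77.4]
ee_rot: [-179.4, -3.5, 89.7]
contact_force: [-0.1, -1.3, 0.9]
finger_gap: 85.2
finger_force: 0.0
```

Emit:
drive_tool(
  commands=[
    [[-9,-18,0,0,85],[-3,-6,0,0,85],[0,0,0,0,85],[0,0,0,0,85]],
  ],
)

```text
clock: 18.98
ee_pos: [440.9, 0.3, 78.0]
ee_rot: [-179.6, -3.5, 89.7]
contact_force: [-0.0, 0.8, 0.5]
finger_gap: 85.1
finger_force: 0.0
```

```bash
python3 -c "
from h import *
snapshot('scene');go((440,-6,60),-45);rim('spool_beige',22,(440,-6),0);go((440,-6,0),-42)"
```

```text
t 19.03 at [441.7  -2.2 122.9] rot [-179.6   -3.5   89.7] shift [-7.6 -1.3 62.6] down10 [-0.61  0.06  9.98] turn -0.005
spool_beige [(array([210., 255.]), 0.79, array([438.8, -14.4]))]
(254, 198, 33, 36, [438.8, -1.2])
(254, 198, 33, 36, [438.8, -1.1])
(254, 199, 33, 34, [438.7, -1.9])
(254, 197, 26, 30, [438.7, 0.0])
t 19.13 at [441.6  -1.9 119.7] rot [-179.6   -3.5   89.7] shift [-11.4  -0.7 119.2] down10 [-0.61  0.07  9.98] turn -0.005
```

Emit:
drive_tool(
  commands=[
    [[-3,-1,40,0,85],[-3,0,35,0,85],[-1.6,0,22,0,85],[-0.9,0,14,0,85],[-0.5,0,7,0,85]],
  ],
)

```text
clock: 19.55
ee_pos: [436.6, -1.0, -43.1]
ee_rot: [-179.3, -3.5, 89.7]
contact_force: [-0.0, 1.2, 0.1]
finger_gap: 84.9
finger_force: 0.0
```

Emit:
drive_tool(
  commands=[
    [[0,0,0,0,85],[0,0,0,0,50],[0,0,0,0,50],[0,0,0,0,50],[0,0,0,0,50]],
  ],
)

```text
clock: 19.97
ee_pos: [439.3, -1.5, -39.1]
ee_rot: [-179.7, -3.5, 89.7]
contact_force: [-1.2, 0.7, 4.9]
finger_gap: 59.0
finger_force: 43.1
```

Emit:
drive_tool(
  commands=[
    [[0.6,0,-12,0,50],[2.4,0,-40,0,50],[2.4,0,-40,0,50],[0,0,0,0,50],[0,0,0,0,50]],
  ],
)

```text
clock: 20.38
ee_pos: [441.6, -2.0, 54.7]
ee_rot: [-180.0, -3.5, 89.7]
contact_force: [-0.0, 0.2, -1.3]
finger_gap: 58.9
finger_force: 43.6
```

```bash
python3 -c "
from h import *
o=monitor.observe();rim('spool_beige',o['ee_pos'][2]+41+22,(440,-4),0);go((622.5,-12.5,95),-41)"
```

```text
spool_beige [(array([270., 259.]), 0.78, array([441.6, -35.4]))]
(256, 261, 128, 138, [439.9, -1.0])
(256, 266, 56, 64, [439.9, -2.9])
(256, 264, 74, 80, [439.8, -2.2])
(256, 261, 128, 138, [439.9, -1.0])
(256, 266, 56, 64, [439.9, -2.9])
(258, 256, 115, 128, [440.5, 1.4])
(256, 261, 128, 138, [439.9, -1.0])
(256, 266, 56, 64, [439.9, -2.9])
(258, 245, 93, 116, [440.6, 6.4])
(256, 261, 128, 138, [439.9, -1.0])
(256, 266, 56, 64, [439.9, -2.9])
(258, 246, 96, 117, [440.6, 5.9])
t 20.48 at [438.5  -4.3  92.6] rot [-179.5   -3.5   89.7] shift [ -7.  184.   -4.3] down10 [-0.61  0.08  9.98] turn -0.006
```

Emit:
drive_tool(
  commands=[
    [[-1,20,0,0,50],[-2,38,-1,0,50],[-2,38,-1,0,50],[-2,38,-1,0,50],[-1,30,-1,0,50]],
  ],
)

```text
clock: 20.9
ee_pos: [603.5, -11.0, 51.5]
ee_rot: [-179.4, -3.5, 89.7]
contact_force: [0.4, 0.3, -0.7]
finger_gap: 58.8
finger_force: 43.5
```

Emit:
drive_tool(
  commands=[
    [[-1,13,0,0,50],[0,4,0,0,50],[0,0,0,0,50],[0,0,0,0,50]],
  ],
)

```text
clock: 21.23
ee_pos: [617.1, -11.8, 51.6]
ee_rot: [-179.3, -3.5, 89.7]
contact_force: [-1.4, -0.4, -0.1]
finger_gap: 59.1
finger_force: 43.5
```

```bash
python3 -c "
from h import *
snapshot('scene');go((622.5,-14.5,48),-41);snapshot('scene');go((622.5,-14.5,48),-41)"
```

```text
t 21.28 at [617.6 -14.3  93.1] rot [-179.3   -3.5   89.7] shift [-2.9  5.5 44.9] down10 [-0.61  0.12  9.98] turn -0.006
t 21.33 at [617.8 -14.3  93.6] rot [-179.3   -3.5   89.7] shift [-2.9  5.2 45.5] down10 [-0.61  0.11  9.98] turn -0.006
```

Emit:
drive_tool(
  commands=[
    [[-0.6,3,11,0,50],[-0.9,0,16,0,50],[-0.8,0,13,0,50],[-0.3,0,5,0,50],[0,0,0,0,50]],
  ],
)

```text
clock: 21.75
ee_pos: [619.8, -11.7, 6.3]
ee_rot: [-179.3, -3.5, 89.7]
contact_force: [-1.6, -0.1, -0.3]
finger_gap: 59.2
finger_force: 43.5
```

```bash
python3 -c "
from h import *
go((622.5,-14.5,24),-41)"
```

```text
t 21.75 at [620.3 -14.2  47.2] rot [-179.3   -3.5   89.7] shift [-1.7  2.5 23.1] down10 [-0.61  0.13  9.98] turn -0.006
```

Emit:
drive_tool(
  commands=[
    [[-0.6,1,11,0,50],[-0.5,0,8,0,50],[0,0,3,0,50],[0,0,0,0,70],[0,0,0,0,76]],
  ],
)

```text
clock: 22.17
ee_pos: [622.8, -11.6, -13.8]
ee_rot: [-179.5, -3.5, 89.7]
contact_force: [0.3, 0.2, 0.5]
finger_gap: 76.0
finger_force: 0.0
```

Emit:
drive_tool(
  commands=[
    [[1.2,0,-20,0,80],[2.4,0,-40,0,85],[1.8,0,-30,0,85],[12,-10,0,0,85],[30,-24,0,0,85]],
  ],
)

```text
clock: 22.58
ee_pos: [595.3, 27.9, 83.0]
ee_rot: [179.9, -3.4, 89.4]
contact_force: [0.2, 0.6, -0.2]
finger_gap: 85.1
finger_force: 0.0
```

Emit:
drive_tool(
  commands=[
    [[32,-25,0,0,85],[32,-25,0,0,85],[32,-25,0,0,85],[32,-25,0,0,85],[32,-25,0,0,85]],
  ],
)

```text
clock: 23.0
ee_pos: [465.0, 192.2, 91.1]
ee_rot: [-179.6, -3.5, 89.6]
contact_force: [-0.3, 1.5, 0.3]
finger_gap: 84.8
finger_force: 0.0
```

Emit:
drive_tool(
  commands=[
    [[32,-25,0,0,85],[28,-22,0,0,85],[12,-10,0,0,85],[0,0,0,0,85],[0,0,0,0,85]],
  ],
)

```text
clock: 23.42
ee_pos: [409.2, 263.9, 95.8]
ee_rot: [-179.6, -3.5, 89.8]
contact_force: [-0.4, 0.4, 0.5]
finger_gap: 84.9
finger_force: 0.0
```

```bash
python3 -c "
from h import *
snapshot('scene');go((396,280,60),-45);rim('spool_cream',30,(396,281),0);go((396,280,0),-39)"
```

```text
t 23.47 at [410.  260.4 140.5] rot [-179.6   -3.5   89.7] shift [ 14.5 -13.5  81.6] down10 [-0.61  0.07  9.98] turn -0.005
spool_cream [(array([178., 234.]), 0.81, array([389.5, 273.6])), (array([277., 201.]), 0.58, array([355.9, 178.4]))]
(243, 164, 48, 54, [397.8, 287.8])
(239, 171, 29, 33, [394.6, 281.7])
(243, 162, 79, 87, [398.2, 289.2])
(240, 169, 42, 43, [395.1, 283.6])
(243, 164, 48, 54, [397.8, 287.8])
(239, 171, 29, 33, [394.6, 281.7])
(243, 162, 79, 87, [398.2, 289.2])
(240, 169, 42, 43, [395.1, 283.6])
(243, 164, 48, 54, [397.8, 287.8])
(239, 171, 29, 33, [394.6, 281.7])
(243, 162, 79, 87, [398.2, 289.2])
(240, 169, 42, 43, [395.1, 283.6])
t 23.57 at [410.4 260.  134.1] rot [-179.6   -3.5   89.6] shift [ 11.7 -13.4 135.2] down10 [-0.61  0.08  9.98] turn -0.007
```

Emit:
drive_tool(
  commands=[
    [[10,-6,15,0,85],[10,-5,20,0,85],[3,-1.5,20,0,85],[0,0,5,0,85],[0,0,0,0,85]],
  ],
)

```text
clock: 23.98
ee_pos: [395.5, 287.9, 34.8]
ee_rot: [-179.3, -3.3, 89.6]
contact_force: [0.0, -0.2, 0.2]
finger_gap: 84.8
finger_force: 0.0
```

```bash
python3 -c "
from h import *
rim('spool_cream',30,(396,284),0);go((397,284.5,0),-39)"
```

```text
spool_cream [(array([319., 208.]), 0.83, array([357.8, 201.2])), (array([228., 256.]), 0.67, array([395.1, 274. ]))]
(257, 224, 36, 41, [395.5, 281.9])
(256, 221, 41, 42, [395.3, 284.1])
(257, 221, 52, 54, [395.6, 283.8])
(257, 224, 36, 41, [395.5, 281.9])
(256, 222, 40, 42, [395.2, 283.6])
(257, 221, 52, 54, [395.6, 283.8])
(257, 224, 36, 41, [395.5, 281.9])
(257, 223, 37, 42, [395.4, 282.3])
(257, 221, 52, 54, [395.6, 283.8])
(257, 221, 52, 54, [395.6, 283.8])
(272, 212, 103, 127, [405.6, 289.9])
t 24.08 at [397.5 286.6  75.8] rot [-179.5   -3.5   89.6] shift [-6.7  0.2 75.5] down10 [-0.61  0.08  9.98] turn -0.007
```

Emit:
drive_tool(
  commands=[
    [[-3,0,25,0,85],[-2.5,0,25,0,85],[-1.5,0,15,0,85],[-0.6,0,7,0,85],[-0.4,0,3,0,85]],
  ],
)

```text
clock: 24.5
ee_pos: [396.0, 285.8, -38.9]
ee_rot: [-179.5, -3.5, 89.6]
contact_force: [-0.5, 0.7, 0.6]
finger_gap: 84.6
finger_force: 0.0
```

Emit:
drive_tool(
  commands=[
    [[0,0,0,0,85],[0,0,0,0,50],[0,0,0,0,50],[0,0,0,0,50],[0,0,0,0,50]],
  ],
)

```text
clock: 24.92
ee_pos: [396.7, 286.9, -37.0]
ee_rot: [-179.6, -3.6, 89.7]
contact_force: [-2.2, -0.8, 5.6]
finger_gap: 59.6
finger_force: 42.1
```

Emit:
drive_tool(
  commands=[
    [[0.6,0,-12,0,50],[2.4,0,-40,0,50],[2.4,0,-40,0,50],[0.9,0,-15,0,50],[0,0,0,0,50]],
  ],
)

```text
clock: 25.33
ee_pos: [400.3, 288.6, 74.0]
ee_rot: [180.0, -3.8, 89.7]
contact_force: [1.1, 0.2, -0.8]
finger_gap: 59.3
finger_force: 44.2
```

```bash
python3 -c "
from h import *
o=monitor.observe();rim('spool_cream',o['ee_pos'][2]+38.5+30,(397,283),0);go((624,-102,95),-38.5)"
```

```text
spool_cream [(array([319., 193.]), 0.81, array([355.3, 215.8])), (array([273., 256.]), 0.59, array([398.4, 249.1]))]
(256, 274, 61, 65, [398.6, 285.6])
(256, 273, 77, 83, [398.6, 286.1])
(256, 273, 77, 84, [398.6, 286.1])
(256, 274, 61, 65, [398.6, 285.6])
(256, 273, 77, 83, [398.6, 286.1])
(256, 273, 77, 84, [398.6, 286.1])
(256, 274, 61, 65, [398.6, 285.6])
(256, 273, 77, 83, [398.6, 286.1])
(256, 273, 77, 84, [398.6, 286.1])
(256, 274, 61, 65, [398.6, 285.6])
(256, 273, 77, 83, [398.6, 286.1])
(256, 273, 77, 84, [398.6, 286.1])
t 25.43 at [397.3 284.  107.8] rot [-179.6   -3.6   89.7] shift [-384.8  228.7  -12.6] down10 [-0.62  0.06  9.98] turn -0.006
```

Emit:
drive_tool(
  commands=[
    [[-16,9,-1,0,50],[-32,19,-1,0,50],[-32,19,-1,0,50],[-32,19,-1,0,50],[-32,19,-1,0,50]],
  ],
)

```text
clock: 25.85
ee_pos: [479.5, 139.8, 61.8]
ee_rot: [-179.3, -3.4, 89.7]
contact_force: [0.9, 0.6, -1.7]
finger_gap: 59.4
finger_force: 44.1
```

Emit:
drive_tool(
  commands=[
    [[-32,19,-1,0,50],[-32,19,-1,0,50],[-32,19,-1,0,50],[-32,19,-1,0,50],[-32,19,-1,0,50]],
  ],
)

```text
clock: 26.27
ee_pos: [573.6, -20.6, 55.8]
ee_rot: [-179.2, -3.5, 89.6]
contact_force: [0.8, 0.6, -2.6]
finger_gap: 59.3
finger_force: 44.1
```

Emit:
drive_tool(
  commands=[
    [[-32,19,-1,0,50],[-32,19,-1,0,50],[-12,7,0,0,50],[-3,2,0,0,50],[0,0,0,0,50]],
  ],
)

```text
clock: 26.68
ee_pos: [620.0, -99.0, 52.4]
ee_rot: [-179.3, -3.5, 89.5]
contact_force: [-0.3, 0.6, -1.1]
finger_gap: 59.5
finger_force: 44.1
```

```bash
python3 -c "
from h import *
snapshot('scene');go((624,-104,48),-38.5);snapshot('scene');go((624,-104,48),-38.5)"
```

```text
t 26.73 at [ 620.2 -100.2   91.3] rot [-179.3   -3.5   89.6] shift [-6.4  4.4 43. ] down10 [-0.62  0.13  9.98] turn -0.007
t 26.78 at [620.2 -99.5  91.9] rot [-179.3   -3.5   89.7] shift [-7.2  4.4 43.5] down10 [-0.62  0.12  9.98] turn -0.005
```

Emit:
drive_tool(
  commands=[
    [[-3.5,2.5,11,0,50],[-1.5,0,15,0,50],[-1,0,12,0,50],[-0.3,0,5,0,50],[0,0,0,0,50]],
  ],
)

```text
clock: 27.2
ee_pos: [621.5, -100.5, 9.6]
ee_rot: [-179.3, -3.5, 89.7]
contact_force: [0.3, -0.2, -1.6]
finger_gap: 59.7
finger_force: 44.1
```

```bash
python3 -c "
from h import *
go((624,-104,23),-38.5)"
```

```text
t 27.2 at [ 622.  -102.9   48. ] rot [-179.3   -3.5   89.7] shift [-2.7  2.4 24.9] down10 [-0.61  0.13  9.98] turn -0.004
```

No contact, with the cream spool over the post. I lower, release, back off and inspect.

Emit:
drive_tool(
  commands=[
    [[-1,1,11,0,50],[-0.7,0,9,0,50],[0,0,4,0,50],[0,0,0,0,70],[0,0,0,0,76]],
  ],
)

```text
clock: 27.62
ee_pos: [624.3, -102.1, -12.3]
ee_rot: [-179.5, -3.5, 89.7]
contact_force: [0.2, -0.1, 0.2]
finger_gap: 76.1
finger_force: 0.0
```

Emit:
drive_tool(
  commands=[
    [[1.2,0,-20,0,80],[2.4,0,-40,0,85],[2.4,0,-40,0,85],[-10,-20,-5,0,85],[-15,-35,0,0,85]],
  ],
)

```text
clock: 28.03
ee_pos: [576.9, -127.6, 97.5]
ee_rot: [179.7, -3.3, 89.9]
contact_force: [-1.0, -1.3, -0.7]
finger_gap: 85.2
finger_force: 0.0
```

Emit:
drive_tool(
  commands=[
    [[-15,-38,0,0,85],[-15,-38,0,0,85],[-15,-38,0,0,85],[-15,-38,0,0,85],[-15,-25,0,0,85]],
  ],
)

```text
clock: 28.45
ee_pos: [389.5, -201.3, 89.7]
ee_rot: [-179.5, -3.5, 89.6]
contact_force: [-1.2, 0.1, 0.2]
finger_gap: 85.0
finger_force: 0.0
```

Emit:
drive_tool(
  commands=[
    [[-25,0,0,0,85],[-25,0,0,0,85],[-10,0,0,0,85],[0,0,0,0,85],[0,0,0,0,85]],
  ],
)

```text
clock: 28.87
ee_pos: [392.5, -261.1, 85.6]
ee_rot: [-179.5, -3.5, 89.6]
contact_force: [0.9, 0.5, 0.8]
finger_gap: 84.8
finger_force: 0.0
```

Run:
```python
from h import *
for i in range(3): snapshot("top")
p=snapshot("scene"); q=snapshot("top")
a=cv2.resize(p["pixels"][170:290,180:380,::-1],(800,480)[:2]); a=a[:330+150]
b=cv2.resize(q["pixels"][115:195,150:370,::-1],(800,291)); a=cv2.resize(a,(500,300))
b=cv2.resize(b,(800,290)); c=np.zeros((590,800,3),np.uint8); c[:300,:500]=a; c[300:]=b
cv2.imwrite("pics/final.png",c); print(monitor.observe()["clock"],monitor.observe()["ee_pos"])
for n,r in (("scissors",5),("cutter",10)): print(n,[ray(q,f["at"],r).round() for f in find_in(q,n)[:1]])
```

```text
29.1167 [ 392.50994394 -259.96580675   85.22733351]
scissors [array([572., 283.])]
cutter [array([ 607., -196.])]
```

View pics/final.png

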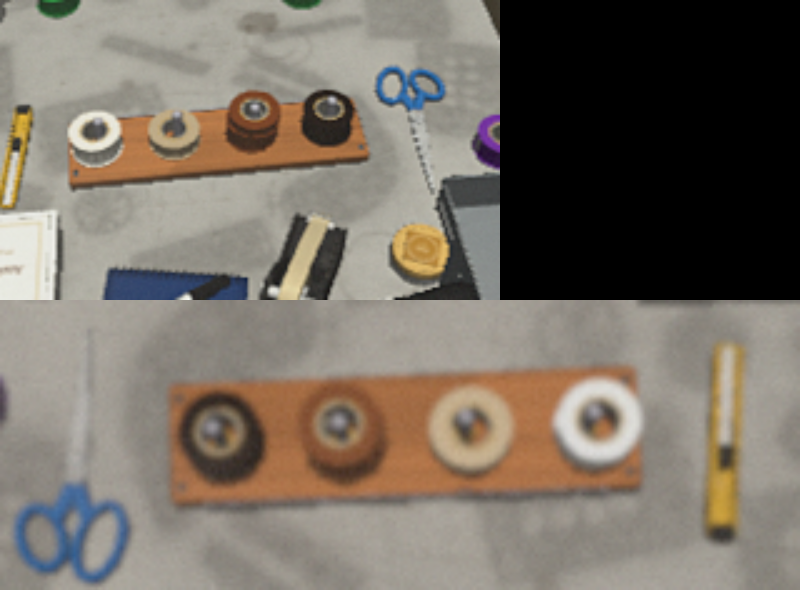

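All five spools sit flat on their posts in the right order: dark (222,435), the stacked caramels (342,432), beige (470,428) and cream (598,422). The scissors and cutter haven't moved. I hand in.

```bash
python3 -c "
from plant import ticket
print(ticket.finish_job())"
```

```text
the job is handed in; nothing more can be done
None
```

I loaded the rack in order of shade from the scissors' end (dark, wide caramel with narrow caramel on top, beige, cream), left the scissors and cutter in place, and handed the job in at about 29 s; no verdict was returned.

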